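# Lock the indigo vat's spring-collar coupling

### The job

Two pipe couplings stand open on the dye-workshop table; lock the indigo one, which has the blue spring collar. Lift its collar against the spring, turn it clockwise (seen from above) while raised until its white mark points at the green dot, and let it spring fully down into the locked notch; then let go. Leave the white-collared coupling open as it is.

Things in the scene. Friction and masses are not known exactly. Their poses are not given: they have to be found in the camera images.
- blue_collar (a point): Centre of the blue collar's grip, on its vertical axis, 90 mm above the table when down. Grip: block 44 mm long (own x, along the white mark), 36 mm tall (18 up, 18 down), flat sides 34 mm apart facing own +y and -y: grasp across these. Skirt under it, 60 mm wide, top 24 mm below this point. Fixed brass stub, 28 mm wide, tops out 23 mm above. Axes turn with the collar, z up.
- blue_lift (a joint): Lift of the blue collar in m: 0 fully down (home), 0.018 upper stop. A spring pulls it down: about 5 N with its weight when down, 11 N at the top; it springs back when let go. Two pins under it sit in 9 mm deep notches of the fixed steel foot, so it turns only when lifted 10 mm or more; 12 to 16 mm is good.
- blue_turn (a joint): Turn of the blue collar in rad, growing clockwise seen from above: near 0 in the open notch (white mark at the red dot on the foot's flange), 1.05 at the middle of the locked notch (mark at the green dot, 60 degrees clockwise). Each notch has about 0.17 rad of play either way; hard stops at -0.25 and 1.30. Light friction when raised.
- white_mark (a point): Outer end of the black mark on top of the white collar, whose coupling is otherwise like the blue one, also open, and must stay as it is. The point lies 22 mm from that collar's vertical axis along the point's own x, 102 mm above the table. Both couplings have a foot 100 mm square and a flange 84 mm across, 50 mm high.
There are look-alikes about, which are no part of the job. What is shaped like the part that bears blue_collar but pink is not meant.

How it is judged (in metres and radians):
On the way:
1. the blue collar is lifted clear of its notches (value of joint blue_lift above 0.008 m), for 0.1 s.
At the end, for the whole second after the job is handed in: The blue collar sits in the locked notch: turned between 0.80 and 1.31 rad and down to within 3 mm of home, let go; the white collar's mark within 8 mm of where it began (value of joint blue_turn between 0.8 and 1.31 rad and value of joint blue_lift below 0.003 m and distance of white_mark from where it was at the start of the episode below 0.008 m); the robot touches nothing.
It fails at once if the white collar is lifted or turned (its mark moves more than 8 mm) (distance of white_mark from where it was at the start of the episode above 0.008 m).
It fails at once if the blue collar is forced round past the teeth without being lifted (value of joint blue_turn between 0.4 and 0.65 rad and value of joint blue_lift below 0.005 m).
It also fails if it takes over 35 s, if anything falls off the work surface, if the arm or the gripper's body presses on something with over 40 N, if the wrist force passes 120 N, or if a joint passes its speed limit or range.

### The arm

A 6-joint arm with a two-finger parallel gripper is mounted at the origin on the work surface. World frame = base frame: x ahead of the robot, y to its left, z up, the work surface at z = 0. Lengths are in mm, angles in rad, forces in N, time in s.
With the tool pointing down it reaches from about 275 to 750 mm from the base axis. Payload 10.2 kg.
Tool frame: the origin (TCP) lies midway between the tips of the shut fingers; the grasp point (between the pads) lies 19 mm behind it; z points along the fingers, y is the direction in which the jaws open and shut (so a half turn about z gives the same grasp; the last joint's range is limited). The gripper opens to 85 mm and grips with 20 to 120 N. Pads are 22 mm wide; open, the fingers measure 114 mm over their backs; the gripper's body (76 mm by 85 mm) begins 54 mm behind the grasp point. The pads swing forward as they close: fully open they stand 13 mm farther back than shut.
Start: joints at [-1.416, 0.313, 1.498, -0, 1.331, -0.223], TCP at [193.648, -487.987, 231.294] pointing down, gripper open.
Joint ranges: [-2.94, 2.94], [-0.97, 2.17], [0.19, 2.56], [-1.23, 4.37], [0.02, 3.11], [-2.88, 2.88]. Speed limits (rad/s): [2.39, 2.39, 3.01, 3.14, 3.14, 3.14].

### API

Orientations are given as a unit quaternion [w, x, y, z].
In Python, from rig import sense, capture, finish_job, search_frame, trace gives the robot as it stands.
- The arm moves only by the tool arm_command, never from a script. Its argument "steps" is one flat list of numbers, 5 for each row, row after row: the shift along the world's x, y, z in units of 50 mm (1.0 is 50 mm), then the turn about the world's z in units of 5 degrees (1.0 is 5 degrees), then the opening in per cent of the stroke, from 0 (shut) to 100 (fully open). In form: [dx, dy, dz, twist, fingers, dx, dy, dz, twist, fingers, ...]. A call has 1 to 5 rows; each row shifts and turns the commanded pose from where the row before left it; what a row does not reach is not made up. A row lasts 1/8 s, in which the tool goes at most 62.5 mm and 10.7 degrees, less where a joint would pass 70% of its speed; a pose out of reach is approached as far as the arm can. A call is refused whole if a number of a shift passes 1 or a number of a turn 1, either way. A call with a gripper value outside its range is refused whole. The fingers move at their own pace and stop on an object; "grip_force" is the grip in N (left out, the last holds). Time passes only in rows, so rows that do not move let the fingers close. It gives the time, the measured TCP pose, the force and the opening at its end, in the units of the state.
- sense(): the state, without advancing time (a new reading comes with each control period).
- capture(name): name is "scene" or "top" or "wrist"; returns a dict with "frame" (400x640x3 uint8, blue, green, red), "fov_y" (degrees; the focal length in pixels is half the picture's height over the tangent of half this angle, whatever the lens; pixels are square), "cx", "cy" (the principal point, pixels), "extrinsics" (4x4, takes a point from world to camera coordinates). Camera axes: x right, y down, z forward; pixel columns grow to the right and rows downward; lengths in mm; the calibration is good to about 2 mm. A picture is of the moment at which its call begins. There is no depth.
- finish_job(): hands the job in, once; it reports no verdict.
Trained networks look in a picture, given as the dict that the camera call returned (one of the last four; its "shot" number tells which), for a name from the list of things; names that differ only in an ending like _2 or _b are one class to them, and where a whole thing is asked for, a point or a joint stands for the part that bears it (a point fixed in the world has none). Each returns a list of dicts, best first, with "score" (0 to 1); they miss things now and then, are a little off and sometimes report something else, mostly with a low value. They report only what shows in the picture. A call takes as long as a camera call. They do not tell look-alikes from the thing itself.
- search_frame(picture, target): "point" ([x, y, z] in mm, in world coordinates, good to about 4 mm: the middle of the surface that is visible of it).
- trace(picture, target): "mask" (400x640 bool, what is visible of it).
The state is a dict: "time_s": time; "joints": joint angles; "dq": joint speeds; "tau": joint torques, N m; "eef_pos": TCP position; "ee_rot": TCP orientation; "force": force on the tool from outside, world axes, zero at the start; "wrist_torque": the same for the moment, N m; "grip_width": opening from 0.0 (shut) to 1.0 (fully open).
Only numpy, scipy, OpenCV 4.12 (cv2) and the standard library are available. Lean on these libraries where they do the work, as an engineer would, in place of code of your own. Each camera call takes 0.05 s, during which the arm holds its last target. There are 200 camera calls.

## Working session

There is one attempt and no reset: what is moved stays moved. The work goes in short steps, Python scripts to look and compute and a tool call to move; the robot and the scene stay as the last step left them, time stands still between calls to the robot, and variables do not carry over. Pictures are saved under pics/ and viewed, on a budget of 10 in all, crops included, one or two more only if the job needs it, and the job is handed in when it is done.

Besides the shell and the picture viewer there is one more tool, called after "Emit:" by a JSON object that holds its "op" and its "data". arm_command: Moves the arm, as the interface text tells. Its arguments: {"type":"object","properties":{"steps":{"type":"array"},"grip_force":{"type":"number"}},"required":["steps"]}

```bash
mkdir -p pics
python3 - <<'E'
from rig import *
import cv2,numpy as np
a=capture("scene");b=capture("top")
cv2.imwrite("pics/a.png",np.vstack([a["frame"],b["frame"]])[:, :])
im=np.vstack([a["frame"],b["frame"]]);cv2.imwrite("pics/a.png",cv2.resize(im,(480,600)))
cv2.imwrite("pics/top.png",b["frame"])
for n,p in(("s",a),("t",b)):
  for t in("blue_collar","white_mark"):
    for d in search_frame(p,t):
      w=np.array(d["point"]);c=p["extrinsics"]@np.r_[w,1];f=200/np.tan(np.radians(p["fov_y"]/2))
      print(n,t,round(d["score"],2),w.round(),(f*c[0]/c[2]+p["cx"]).round(),(f*c[1]/c[2]+p["cy"]).round())
s=sense();print(s)
E
```

```text
s blue_collar 0.9 [ 669. -138.   82.] 235.0 222.0
s blue_collar 0.8 [ 483. -180.   81.] 263.0 152.0
s white_mark 0.95 [584. 110.  81.] 393.0 223.0
t blue_collar 0.94 [ 642. -137.   89.] 389.0 161.0
t blue_collar 0.72 [ 477. -182.   89.] 419.0 251.0
t white_mark 0.66 [566.  96.  84.] 262.0 206.0
{'time_s': 0.3, 'joints': array([-1.41642757e+00,  3.13077295e-01,  1.49795053e+00, -1.95552459e-05,
        1.33102273e+00, -2.23413924e-01]), 'dq': array([-5.72230729e-04, -1.36185469e-03, -1.78623273e-03,  2.73227787e-04,
        7.03749537e-04,  9.66916602e-05]), 'tau': array([-2.28076475e-03, -4.11771512e+01, -2.59564626e+01, -2.20413413e-04,
        2.01692928e-03, -1.23076231e-05]), 'eef_pos': array([ 193.61473515, -487.89691553,  231.10902446]), 'ee_rot': array([-2.29142732e-04,  9.82212550e-01,  1.87772349e-01, -1.58928978e-06]), 'force': array([ 0.38857013,  0.23290223, -0.77454852]), 'wrist_torque': array([0.00063872, 0.01716292, 0.06308931]), 'grip_width': 0.9942387254549279}
```

View pics/top.png

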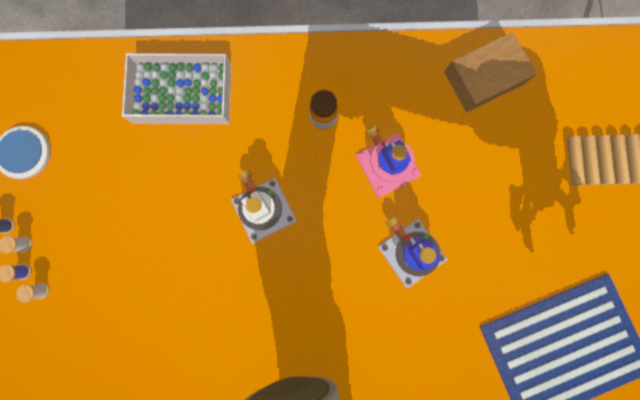

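The top picture shows two blue-collared couplings: one on a pink foot at (389,161), the other on a steel-grey foot at (419,251). The white coupling is at (262,206). The steel-footed one fits, since the pink look-alike is excluded. I'll confirm it in an enlarged crop.

Run:
```python
from rig import *
import cv2,numpy as np
a=capture("scene");b=capture("top")
A=cv2.resize(a["frame"][110:260,200:310],(396,540),interpolation=cv2.INTER_CUBIC)
B=cv2.resize(b["frame"][205:300,365:459],(400,404),interpolation=cv2.INTER_CUBIC)
B=cv2.copyMakeBorder(B,0,136,0,0,0)
cv2.imwrite("pics/c.png",np.hstack([A,B]))
```

```text
(no output)
```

View pics/c.png

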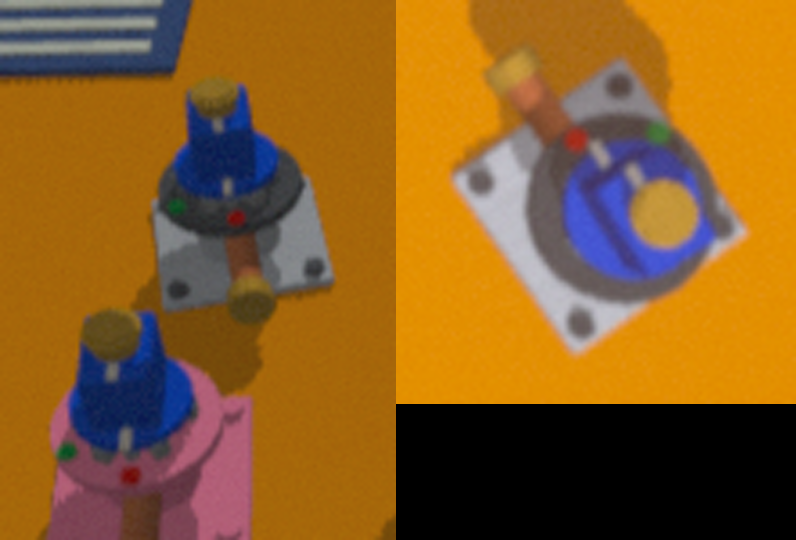

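Crop: the steel-footed coupling has its white mark at the red dot, so it is open. The pink-footed look-alike below it is not meant. Next I compute the steel one's axis and yaw from the top-view pixels: cap (428.2,255.1), red dot (407.1,237.9), green dot (426.4,236.3), marks (412.7,241) and (421.2,246).

```bash
cat > h.py <<'E'
from rig import *
import cv2,numpy as np
def f(p): return 200/np.tan(np.radians(p["fov_y"]/2))
def px2w(p,u,v,z):
    E=np.array(p["extrinsics"]);R=E[:3,:3];o=-R.T@E[:3,3]
    d=R.T@np.array([(u-p["cx"])/f(p),(v-p["cy"])/f(p),1]);return o+d*(z-o[2])/d[2]
def w2px(p,w):
    c=np.array(p["extrinsics"])@np.r_[w,1];return f(p)*c[0]/c[2]+p["cx"],f(p)*c[1]/c[2]+p["cy"]
E
python3 - <<'E'
from h import *
p=capture("top")
for n,u,v,z in(("cap",428.2,255.1,113),("red",407.1,237.9,50),("green",426.4,236.3,50),("m1",412.7,241,66),("m2",421.2,246,108)):
    print(n,px2w(p,u,v,z).round(1))
q=capture("scene")
for n,u,v,z in(("cap",200+212/3.6,110+95/3.6,113),("m2",200+217/3.6,110+124/3.6,108),("m1",200+228/3.6,110+186/3.6,66),("red",200+236/3.6,110+218/3.6,50),("green",200+176/3.6,110+207/3.6,50)):
    print(n,px2w(q,u,v,z).round(1))
w=capture("wrist");E=np.array(w["extrinsics"]);print(-E[:3,:3].T@E[:3,3],E[:3,:3].round(2),w["fov_y"])
from scipy.spatial.transform import Rotation as R
s=sense();r=s["ee_rot"];print(R.from_quat(np.r_[r[1:],r[0]]).as_matrix().round(3))
E
```

```text
cap [ 471.4 -190.4  113. ]
red [ 501.6 -170.6   50. ]
green [ 503.6 -207.1   50. ]
m1 [ 495.6 -176.9   66. ]
m2 [ 487.  -180.7  108. ]
cap [ 477.3 -186.7  113. ]
m2 [ 494.3 -175.8  108. ]
m1 [ 495.3 -175.1   66. ]
red [ 502.5 -168.9   50. ]
green [ 504.8 -205.7   50. ]
[ 271.45517729 -457.13335687  373.83372974] [[ 0.37 -0.93 -0.  ]
 [-0.88 -0.35  0.32]
 [-0.3  -0.12 -0.95]] 65.88308123670954
[[ 0.929  0.369 -0.   ]
 [ 0.369 -0.929  0.   ]
 [-0.    -0.    -1.   ]]
```

Emit:
{"op": "arm_command", "data": {"steps": [0.7, 0.74, 0, 0.26, 100, 0.7, 0.74, 0, 0.26, 100, 0.7, 0.74, 0, 0.26, 100, 0.7, 0.74, 0, 0.26, 100], "grip_force": 60}}

```text
time_s: 1.05
eef_pos: [334.6, -338.7, 231.4]
ee_rot: [0.0, 0.973, 0.232, 0.0]
force: [0.3, -0.3, -0.5]
grip_width: 0.999
```

Emit:
{"op": "arm_command", "data": {"steps": [0.7, 0.74, 0, 0.26, 100, 0.7, 0.74, 0, 0.26, 100, 0.7, 0.74, 0, 0.26, 100, 0.7, 0.74, 0, 0.26, 100, 0, 0, 0, 0, 100]}}

```text
time_s: 1.68
eef_pos: [475.0, -189.8, 231.2]
ee_rot: [-0.0, 0.961, 0.278, 0.0]
force: [-1.0, -1.2, -0.0]
grip_width: 1.001
```

Run:
```python
from h import *
p=capture("wrist")
im=cv2.resize(p["frame"],(800,500));
for z in(113,108,50): print(z,w2px(p,[471.5,-189.5,z]))
cv2.imwrite("pics/w1.png",im)
import pickle;pickle.dump({k:p[k] for k in("fov_y","cx","cy","extrinsics","frame")},open("w1.pkl","wb"))
print(sense()["eef_pos"],search_frame(p,"blue_collar"))
```

```text
113 (np.float64(318.97750806479445), np.float64(198.0200798787982))
108 (np.float64(319.02182981643983), np.float64(196.28156118360903))
50 (np.float64(319.44423849031466), np.float64(179.7126001367263))
[ 474.09026126 -191.11701698  231.13588829] [{'point': [485.0, -182.4, 84.5], 'score': 0.87}, {'point': [629.5, -161.8, 67.2], 'score': 0.65}]
```

View pics/w1.png

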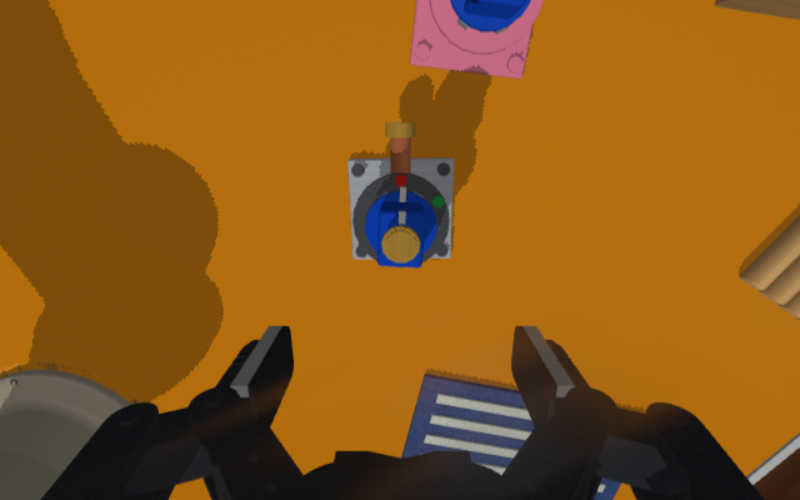

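The wrist view shows the steel-footed coupling with its cap at (400,244), the red dot at (401,181), the green dot at (438,202), and the jaws square to the foot.

Run:
```python
from h import *
import pickle
p=pickle.load(open("w1.pkl","rb"))
for n,u,v,z in(("cap",400.5,244,113),("red",401,181,50),("green",438,202,50)): print(n,px2w(p,u/1.25,v/1.25,z).round(1))
cv2.imwrite("pics/w1c.png",cv2.resize(p["frame"][115:220,270:375],(600,600),interpolation=cv2.INTER_CUBIC))
print(sense()["eef_pos"],sense()["ee_rot"])
```

```text
cap [ 474.4 -189.2  113. ]
red [ 504.1 -170.6   50. ]
green [ 505.9 -206.7   50. ]
[ 473.53401599 -191.994885    231.1934223 ] [ 1.36519372e-05  9.61059078e-01  2.76342923e-01 -1.92246785e-04]
```

View pics/w1c.png

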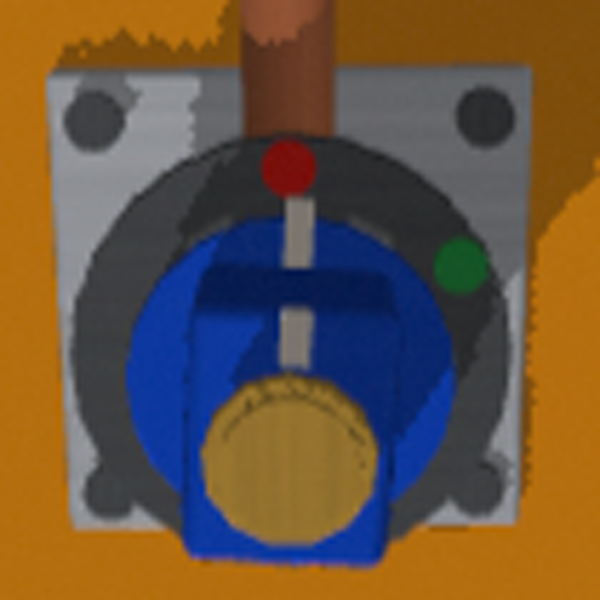

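Emit:
{"op": "arm_command", "data": {"steps": [0, 0.04, -0.8, 0, 100, 0, 0, -0.8, 0, 100, 0, 0, -0.8, 0, 100, 0, 0, -0.4, 0, 100, 0, 0, -0.3, 0, 100]}}

```text
time_s: 2.4
eef_pos: [472.9, -191.0, 75.6]
ee_rot: [-0.0, 0.961, 0.275, -0.0]
force: [1.2, 0.7, -0.5]
grip_width: 0.998
```

Emit:
{"op": "arm_command", "data": {"steps": [0, 0, 0, 0, 100, 0, 0, 0, 0, 100]}}

```text
time_s: 2.65
eef_pos: [473.9, -190.5, 77.2]
ee_rot: [0.001, 0.961, 0.276, 0.0]
force: [-0.1, 0.5, 0.4]
grip_width: 1.0
```

Emit:
{"op": "arm_command", "data": {"steps": [0, 0, 0, 0, 60, 0, 0, 0, 0, 45, 0, 0, 0, 0, 30, 0, 0, 0, 0, 30, 0, 0, 0, 0, 30], "grip_force": 60}}

```text
time_s: 3.28
eef_pos: [473.5, -189.7, 76.8]
ee_rot: [-0.0, 0.961, 0.276, -0.0]
force: [-2.9, 2.9, 5.7]
grip_width: 0.384
```

Emit:
{"op": "arm_command", "data": {"steps": [0, 0, 0, 0, 20, 0, 0, 0, 0, 20, 0, 0, 0, 0, 20]}}

```text
time_s: 3.65
eef_pos: [473.5, -189.7, 76.8]
ee_rot: [-0.0, 0.961, 0.276, -0.0]
force: [-4.8, 3.2, 4.9]
grip_width: 0.387
```

Emit:
{"op": "arm_command", "data": {"steps": [0, 0, 0.1, 0, 20, 0, 0, 0.1, 0, 20, 0, 0, 0.08, 0, 20, 0, 0, 0, 0, 20, 0, 0, 0, 0, 20]}}

```text
time_s: 4.28
eef_pos: [473.4, -189.7, 89.9]
ee_rot: [-0.001, 0.961, 0.276, -0.0]
force: [0.2, 2.6, -7.8]
grip_width: 0.385
```

Run:
```python
from h import *
p=capture("wrist");q=capture("scene");print(sense()["eef_pos"],sense()["force"],sense()["wrist_torque"])
A=cv2.resize(p["frame"][180:400,170:470],(500,367));B=cv2.resize(q["frame"][110:220,215:305],(300,367))
cv2.imwrite("pics/l.png",np.hstack([A,B]))
```

```text
[ 473.40234899 -189.67144797   89.96696157] [ 0.93389682  2.62360762 -7.48423669] [ 0.46263227 -0.24217792  0.0818682 ]
```

View pics/l.png

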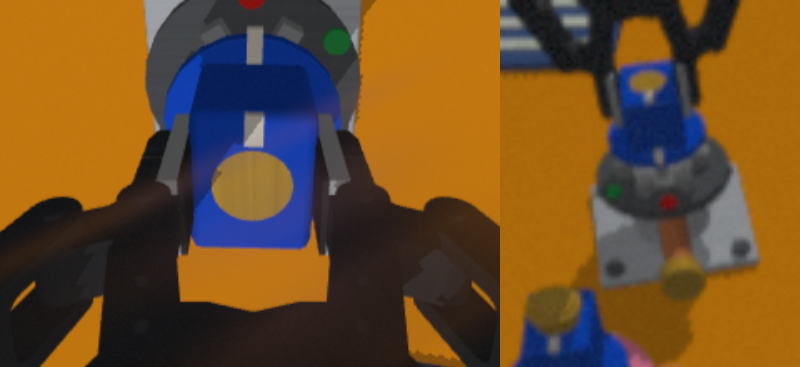

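The view shows the collar held and raised, with the teeth visible clear of the notches and the mark still at red. Now the 60° clockwise turn (negative twist).

Emit:
{"op": "arm_command", "data": {"steps": [0, 0, 0, -0.5, 20, 0, 0, 0, -0.8, 20, 0, 0, 0, -0.8, 20, 0, 0, 0, -0.8, 20, 0, 0, 0, -0.8, 20]}}

```text
time_s: 5.0
eef_pos: [473.4, -189.7, 90.0]
ee_rot: [-0.0, 0.993, 0.117, -0.0]
force: [0.2, 2.1, -8.4]
grip_width: 0.385
```

Emit:
{"op": "arm_command", "data": {"steps": [0, 0, 0, -0.8, 20, 0, 0, 0, -0.8, 20, 0, 0, 0, -0.8, 20, 0, 0, 0, -0.8, 20, 0, 0, 0, -0.8, 20]}}

```text
time_s: 5.62
eef_pos: [473.3, -189.8, 90.0]
ee_rot: [-0.0, 0.998, -0.057, -0.001]
force: [-0.5, 3.2, -9.9]
grip_width: 0.389
```

Emit:
{"op": "arm_command", "data": {"steps": [0, 0, 0, -0.8, 20, 0, 0, 0, -0.8, 20, 0, 0, 0, -0.8, 20, 0, 0, 0, -0.8, 20, 0, 0, 0, -0.8, 20]}}

```text
time_s: 6.25
eef_pos: [473.2, -189.8, 90.0]
ee_rot: [-0.0, 0.973, -0.23, -0.001]
force: [0.2, 2.4, -9.7]
grip_width: 0.386
```

Emit:
{"op": "arm_command", "data": {"steps": [0, 0, 0, -0.3, 20, 0, 0, 0, 0, 20, 0, 0, 0, 0, 20]}}

```text
time_s: 6.62
eef_pos: [473.3, -189.8, 90.1]
ee_rot: [-0.0, 0.97, -0.241, -0.001]
force: [-3.0, 3.2, -9.5]
grip_width: 0.389
```

Run:
```python
from h import *
p=capture("wrist");q=capture("scene");s=sense();print(s["eef_pos"],s["force"],s["wrist_torque"],np.degrees(2*np.arctan2(s["ee_rot"][2],s["ee_rot"][1])))
A=cv2.resize(p["frame"][180:400,170:470],(500,367));B=cv2.resize(q["frame"][110:220,215:305],(300,367))
cv2.imwrite("pics/t.png",np.hstack([A,B]))
```

```text
[ 473.33339705 -189.79484399   90.12012546] [-2.5769339   4.14980991 -8.58400508] [ 0.38834042  0.5243568  -0.01196096] -27.924384471349594
```

View pics/t.png

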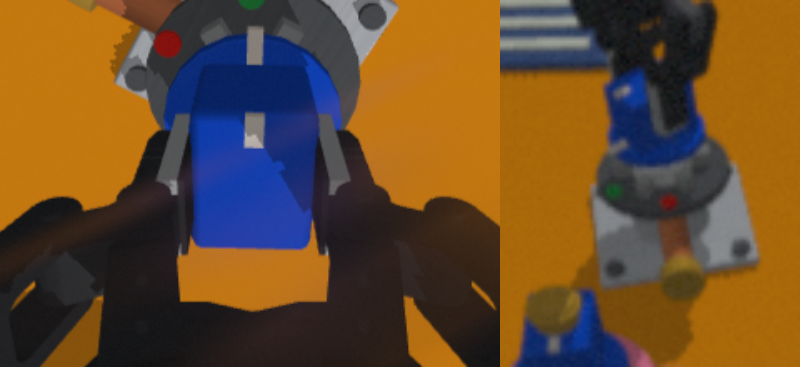

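The wrist view shows the mark at (255,40) in line with the green dot at (251,3), the collar still raised and the white mark pointing at green. Tool yaw is −28°, so it turned 60°. Now I lower it back and release.

Emit:
{"op": "arm_command", "data": {"steps": [0, 0, -0.08, 0, 20, 0, 0, -0.1, 0, 20, 0, 0, -0.08, 0, 20, 0, 0, 0, 0, 20, 0, 0, 0, 0, 20]}}

```text
time_s: 7.35
eef_pos: [473.4, -189.8, 77.4]
ee_rot: [-0.0, 0.97, -0.241, -0.0]
force: [-3.3, 3.7, -5.1]
grip_width: 0.389
```

Emit:
{"op": "arm_command", "data": {"steps": [0, 0, 0, 0, 60, 0, 0, 0, 0, 100, 0, 0, 0, 0, 100, 0, 0, 0, 0, 100, 0, 0, 0, 0, 100]}}

```text
time_s: 7.98
eef_pos: [473.8, -190.1, 77.4]
ee_rot: [0.0, 0.97, -0.242, 0.0]
force: [-0.1, 0.2, 0.6]
grip_width: 1.0
```

Force is about 0 and the jaws are fully open. Retreating straight up.

Emit:
{"op": "arm_command", "data": {"steps": [0, 0, 0.4, 0, 100, 0, 0, 0.8, 0, 100, 0, 0, 0.8, 0, 100, 0, 0, 0.8, 0, 100, 0, 0, 0, 0, 100]}}

```text
time_s: 8.6
eef_pos: [474.6, -190.6, 220.0]
ee_rot: [0.001, 0.97, -0.241, 0.003]
force: [0.9, 0.6, -0.6]
grip_width: 1.001
```

Run:
```python
from h import *
p=capture("wrist");q=capture("scene");s=sense();print(s["eef_pos"],s["force"])
c=w2px(p,[473.5,-189.8,90]);print(c);u,v=map(int,c)
A=cv2.resize(p["frame"][max(v-80,0):v+50,u-70:u+70],(420,390));B=cv2.resize(q["frame"][110:220,215:305],(320,390))
cv2.imwrite("pics/e.png",np.hstack([A,B]))
t=capture("top");print([d["point"] for d in search_frame(t,"white_mark")],[d["point"] for d in search_frame(q,"white_mark")])
```

```text
[ 473.42614742 -189.84552728  216.72769034] [0.86872558 0.30767502 0.03622733]
(np.float64(321.85456609663294), np.float64(192.95213913092266))
[[564.0, 95.0, 84.5]] [[585.2, 108.4, 80.9]]
```

View pics/e.png

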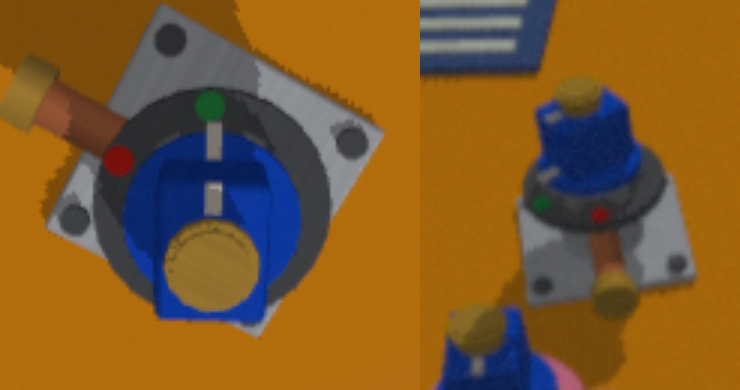

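The picture shows the mark at (212,140) pointing at the green dot (210,106). The collar is down: the brass cap stands proud as it did at the start, and no gap or teeth show. The white coupling hasn't moved.

```bash
python3 -c "from rig import *;print(finish_job())"
```

```text
the job is handed in; nothing more can be done
None
```

I locked the indigo coupling, the one on the steel-grey foot, and handed the job in at about 9 s of the 35 s. I left the pink-footed look-alike alone. I lifted the blue collar about 13 mm, turned it 60° clockwise, lowered it, opened the jaws and retreated straight up.

**Last checks:**
- **Locked position:** the white mark points at the green dot. The collar sits down, with the brass cap standing proud as at the start and no teeth showing.
- **Let go:** the jaws are fully open well above the coupling, and the force on the tool is near zero.
- **White coupling:** the network's point for it agrees with the start to within about 2 mm in both the top and scene views, which is within its noise.

**One oddity:** the brass cap was visible before the turn but hidden afterwards, with the collar raised the same amount both times. I couldn't explain it. It looked normal again once the collar was down. I judged lift and turn from the arm's pose and the pictures, since the joints can't be read directly.

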